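# Turn a leaf of the glaze sample book

### The job

Turn the top leaf of the glaze sample book, the one with the orange tab, over the spine like a page, so that it ends lying fully flat on the other side. Get a fingertip under its tab, push it up and over and press it right down, without taking it between the fingers and without flinging it or letting it slap. Leave the blue-tabbed leaf under it lying, and the jar, the tea bowl and the brush where they are.

Things in the scene. Friction and masses are not known exactly. Their poses are not given: they have to be found in the camera images.
- book: Glaze sample book on a dark wooden plinth 236 x 316 x 34 mm (x, y, z), fixed to the bench. Origin: centre of its underside. x runs along the spine, away from the robot; y to the left-hand side; z up. Right, from the top: orange-tabbed leaf, blue-tabbed leaf, one without a tab; left: two turned leaves, the upper green-tabbed, its top 57 mm above the bench.
- spine (a point): Middle of the top leaf's pivot rod, 64 mm above the book's origin; axes as the book's. Leaves: 6 mm plywood, glaze tiles on both faces (10 mm over the tiles), 206 mm along x. The plinth ends 158 mm from the spine line, leaf boards 162 mm; only tabs reach beyond, free above the bench. Steel cheeks at x = -111 and +111 mm, 34 mm wide in y, 72 mm high.
- top_leaf (a joint): Top leaf's angle about its rod: 0 level on the right, 1.57 upright, 3.14 flat on the left (end stop); it grows as the leaf turns over. Starts at 0 to 0.3. Stiff friction hinge (0.45 N m): the leaf stays at any angle, does not fall by itself and must be pressed right down. Weighs about 0.3 kg; lifting at the tab takes 4 to 5 N.
- orange_tab (a point): Centre of the top leaf's orange tab: 50 mm along x, 6 mm thick, outer edge 200 mm from the rod. In the book's frame with the leaf level: (-60, -179, 64) mm, with 61 mm of free height below. Axes turn with the leaf: x along the spine, -y outwards from the spine, z out of the face that is up at the start (down after the turn).
- next_leaf (a joint): Angle of the blue-tabbed leaf that lies right under the top leaf, its mid-plane 52 mm above the bench; starts at 0, to be left lying.
- blue_tab (a point): Centre of the blue tab of the next leaf, 50 mm along x, 6 mm thick, at (+60, -179, 52) mm in the book's frame; its outer edge is 200 mm from the spine line.
- lidded_jar: Unglazed white lidded jar with a ball knob, 96 mm across, 116 mm high, loose, standing before the near side of the book, left of the spine. Origin: centre of its underside.
- tea_bowl: Upturned white tea bowl, 82 mm across, 68 mm high, with a tan band, loose, left of the book. Origin: centre of its underside.
- glaze_brush: Glaze brush 190 mm long, wooden handle, lying loose along the book's far side. Origin at its underside, x along it.

How it is judged:
By the outcome, as a careful person would: the job done as asked, in the order asked, and still so for the second after the job is handed in, with the robot touching nothing.
It also fails if it takes over 38 s, if anything falls off the work surface, if the arm or the gripper's body presses on something with over 40 N, if the wrist force passes 120 N, or if a joint passes its speed limit or range.

### The arm

A 7-joint arm with a two-finger parallel gripper is mounted at the origin on the work surface. World frame = base frame: x ahead of the robot, y to its left, z up, the work surface at z = 0. Lengths are in m, angles in rad, forces in N, time in s.
With the tool pointing down it reaches from about 0.425 to 0.95 m from the base axis. Payload 16.7 kg.
Tool frame: the origin (TCP) lies between the finger pads; the fingertips stand 14 mm ahead of it and the grasp point (between the pads) lies 5 mm behind it (r.tips_ahead is the distance from the TCP to the fingertips, in m); z points along the fingers, x is the direction in which the jaws open and shut, and the axes are right-handed (so a half turn about z gives the same grasp; the last joint's range is limited). The gripper opens to 94 mm and grips with 3 to 60 N. Pads are 16 mm wide; open, the fingers measure 119 mm over their backs; the gripper's body (75 mm by 177 mm) begins 78 mm behind the grasp point.
Start: joints at [1.032, 0.426, 0.074, 1.606, -0.034, 1.111, -0.067], TCP at [0.256, -0.625, 0.219] pointing down, gripper open.
Joint ranges: [-2.85, 2.85], [-0.5, 2.14], [-1.23, 1.37], [0.21, 2.46], [-1.02, 4.16], [0.16, 2.05], [-2.73, 2.73]. Speed limits (rad/s): [1.89, 1.89, 2.39, 2.39, 3.01, 3.01, 3.01].

### API

Orientations are given as a unit quaternion [x, y, z, w].
In Python, from rig import sensors, cams, ticket, r gives the robot as it stands.
- The arm moves only by the shell command python3 -m handwheel 'ROWS'. ROWS is JSON, a list of rows, each an object with "translation": the shift along the world's x, y, z in mm, a list of three; "delta_rot": the turn, a rotation vector about the world's x, y, z in degrees, a list of three; "gripper": the closure, from 0 (fully open) to 1 (shut). A call has 1 to 12 rows; each row is the pose to reach, as a shift and turn from the pose commanded when the call began; what a row does not reach only later rows make up. A row lasts 1/12 s, in which the tool goes at most 41.7 mm and 7.16 degrees, less where a joint would pass 70% of its speed; a pose out of reach is approached as far as the arm can. A call with a gripper value outside its range is refused whole. The fingers move at their own pace and stop on an object; the grip force is fixed at half the most. Time passes only in rows, so rows that repeat a pose let the fingers close. It gives the time, the measured TCP pose, the force and the opening at its end, in the units of the state.
- sensors.read_state(): the state, without advancing time (a new reading comes with each control period).
- cams.snapshot(name): name is "scene" or "top" or "wrist"; returns the picture (384x512x3 uint8, blue, green, red); there is no depth.
- cams.get_calibration(name): a dict with "vfov" (degrees; the focal length in pixels is half the picture's height over the tangent of half this angle, whatever the lens; pixels are square), "cx", "cy" (the principal point, pixels), "R" (3x3) and "t" (3): a world point X has camera coordinates R X + t. Camera axes: x right, y down, z forward; pixel columns grow to the right and rows downward; lengths in m; the calibration is good to about 2 mm. A picture is of the moment at which its call begins: read the wrist's pose just before it. get_calibration takes no time and is no camera call; for the wrist camera it gives the pose at the moment of the call.
- ticket.job_done(): hands the job in, once; it reports no verdict.
The state is a dict: "t": time; "qpos": joint angles; "joint_velocities": joint speeds; "effort": joint torques, N m; "eef_pos": TCP position; "tcp_rot": TCP orientation; "contact_force": force on the tool from outside, world axes, zero at the start; "wrist_torque": the same for the moment, N m; "grip_width": opening from 0.0 (shut) to 1.0 (fully open).
Only numpy, scipy, OpenCV 4.12 (cv2) and the standard library are available. Lean on these libraries where they do the work, as an engineer would, in place of code of your own. Each camera call takes 0.05 s, during which the arm holds its last target.

## Working session

There is one attempt and no reset: what is moved stays moved. The work goes in short steps, Python scripts to look and compute and a shell command to move; the robot and the scene stay as the last step left them, time stands still between calls to the robot, and variables do not carry over. Pictures are saved under pics/ and viewed, and the job is handed in when it is done.

```bash
ls; mkdir -p pics; python3 - <<'E'
from rig import sensors,cams,ticket,r
import cv2,numpy as np
np.set_printoptions(precision=4,suppress=True)
s=sensors.read_state();print(s)
for n in ["scene","top","wrist"]:
    c=cams.get_calibration(n);print(n,c)
    cv2.imwrite(f"pics/{n}0.png",cams.snapshot(n))
print(r.tips_ahead)
E
```

```text
pics
{'t': 0.0, 'qpos': array([ 1.0325,  0.4267,  0.0738,  1.6066, -0.0341,  1.1108, -0.0671]), 'joint_velocities': array([-0.0013, -0.001 , -0.0026,  0.0013, -0.0001,  0.0004,  0.0001]), 'effort': array([ -0.0009, -93.585 ,   3.6656, -45.4204,  -0.0489,   0.02  ,
         0.    ]), 'eef_pos': array([ 0.2557, -0.6243,  0.2188]), 'tcp_rot': array([ 0.8304, -0.5572, -0.0005, -0.0003]), 'contact_force': array([-0.2738,  0.0015, -0.219 ]), 'wrist_torque': array([-0.0436,  0.01  ,  0.0122]), 'grip_width': 1.00167471649841}
scene {'vfov': 46.124778445351886, 'cx': 261.3408692721512, 'cy': 191.7003536947802, 'R': array([[ 0.8149,  0.5795, -0.0047],
       [ 0.4448, -0.6307, -0.6359],
       [-0.3715,  0.5162, -0.7717]]), 't': array([-0.5074, -0.1494,  1.255 ])}
top {'vfov': 42.824377971435915, 'cx': 257.61515827514313, 'cy': 188.03845823944545, 'R': array([[-0.0245, -0.9993, -0.0266],
       [-0.9923,  0.0276, -0.1208],
       [ 0.1215,  0.0234, -0.9923]]), 't': array([0.1185, 0.5667, 1.1636])}
wrist {'vfov': 63.121192163459774, 'cx': 253.34397024894426, 'cy': 192.26337164492296, 'R': array([[ 0.3782, -0.9257, -0.0012],
       [-0.8978, -0.3671,  0.2432],
       [-0.2256, -0.0909, -0.97  ]]), 't': array([-0.6736, -0.0245,  0.3905])}
0.014
```

View pics/scene0.png

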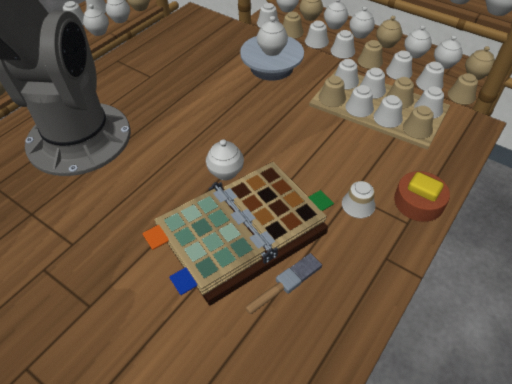

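View pics/top0.png

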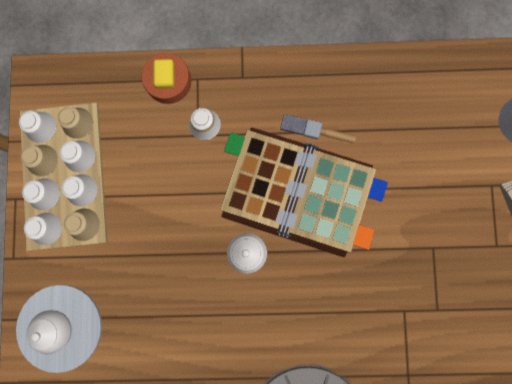

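View pics/wrist0.png

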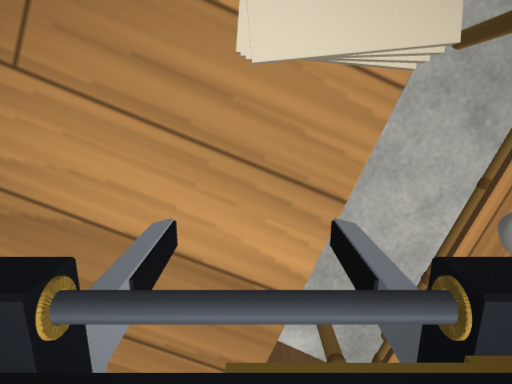

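```bash
python3 - <<'E'
import cv2
a=cv2.imread("pics/top0.png")[120:260,215:395];cv2.imwrite("pics/top0z.png",cv2.resize(a,None,fx=4.4,fy=4.2,interpolation=cv2.INTER_CUBIC) if 0 else cv2.resize(a,None,fx=4,fy=4,interpolation=cv2.INTER_CUBIC))
a=cv2.imread("pics/scene0.png")[150:320,140:335];cv2.imwrite("pics/scene0z.png",cv2.resize(a,None,fx=3.5,fy=3.5,interpolation=cv2.INTER_CUBIC))
E
```

```text
(no output)
```

View pics/top0z.png

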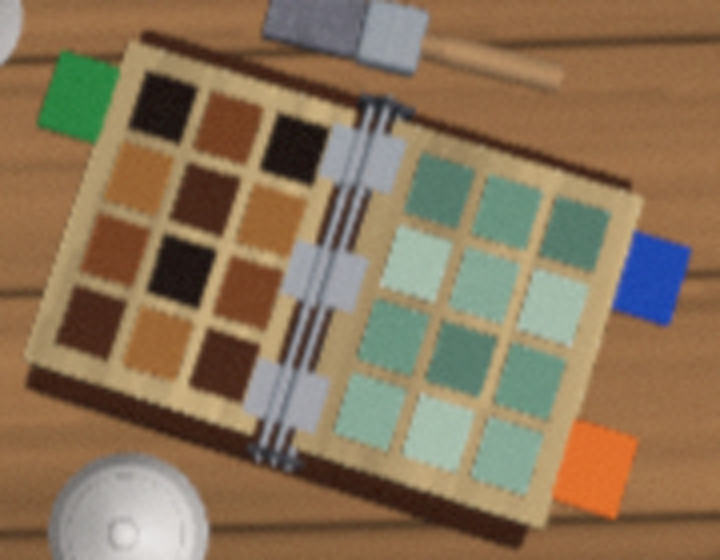

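View pics/scene0z.png

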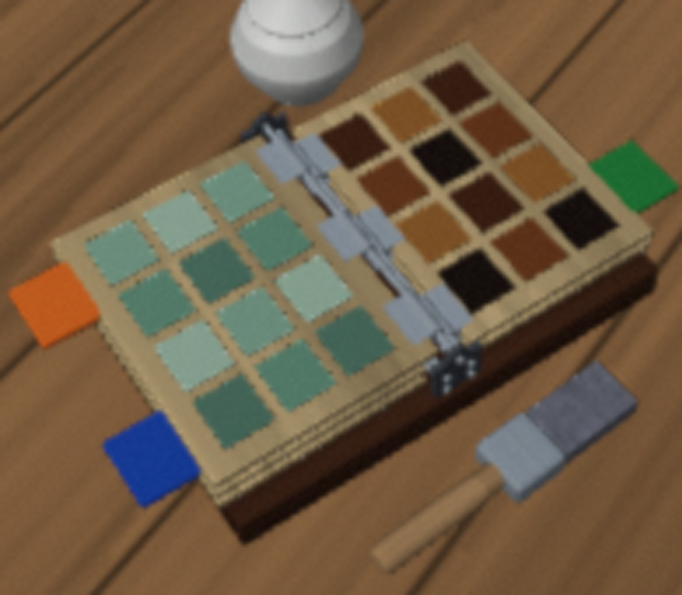

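```bash
cat > h.py <<'E'
from rig import sensors,cams,ticket,r
import cv2,numpy as np
from scipy.spatial.transform import Rotation as R
np.set_printoptions(precision=4,suppress=True)
def proj(c,X):
    f=192/np.tan(np.radians(c['vfov'])/2); p=np.array(X)@np.array(c['R']).T+c['t']
    return np.c_[c['cx']+f*p[:,0]/p[:,2], c['cy']+f*p[:,1]/p[:,2]]
def snap(n,name,box=None,k=1):
    c=cams.get_calibration(n); a=cams.snapshot(n)
    if box: a=a[box[1]:box[3],box[0]:box[2]]
    cv2.imwrite(f"pics/{name}.png",cv2.resize(a,None,fx=k,fy=k,interpolation=cv2.INTER_CUBIC)); return c
E
cat > fit.py <<'E'
from h import *
from scipy.optimize import least_squares
T=cams.get_calibration('top');S=cams.get_calibration('scene')
fix_t=[((103,162,55),(130,42)),((-103,162,55),(28,362)),((85,-200,55),(690,247)),((35,-200,55),(668,325)),((-118,-158,34),(522,547)),((-118,158,34),(28,385))]
leaf_t=[((103,-162,3),(642,197)),((-103,-162,3),(545,527)),((-35,-200,3),(637,440)),((-85,-200,3),(615,518))]
fix_s=[((35,-200,55),(105,450)),((85,-200,55),(143,505)),((-103,162,55),(467,42)),((103,162,55),(650,235))]
leaf_s=[((-85,-200,3),(10,295)),((-35,-200,3),(47,345)),((-103,-162,3),(55,243))]
pt=lambda L:np.array([(215+(u+.5)/4-.5,120+(v+.5)/4-.5) for _,(u,v) in L])
ps=lambda L:np.array([(140+(u+.5)/3.5-.5,150+(v+.5)/3.5-.5) for _,(u,v) in L])
def W(p,X): 
    c,s=np.cos(p[2]),np.sin(p[2]);X=np.asarray(X,float)/1000
    return np.c_[p[0]+c*X[:,0]-s*X[:,1],p[1]+s*X[:,0]+c*X[:,1],X[:,2]]
def LF(p,X,th):
    X=np.array(X,float); y,z=X[:,1].copy(),X[:,2].copy()
    X[:,1]=y*np.cos(th)+z*np.sin(th); X[:,2]=64-y*np.sin(th)+z*np.cos(th)
    return W(p,X)
if __name__=="__main__":
    def res(p):
        g=lambda L:[a for a,_ in L]
        return np.concatenate([(proj(T,W(p,g(fix_t)))-pt(fix_t)).ravel(),(proj(T,LF(p,g(leaf_t),p[3]))-pt(leaf_t)).ravel(),
         (proj(S,W(p,g(fix_s)))-ps(fix_s)).ravel(),(proj(S,LF(p,g(leaf_s),p[3]))-ps(leaf_s)).ravel()])
    o=least_squares(res,[0.55,-0.1,-.3,0.05],loss='soft_l1')
    print(o.x,np.degrees(o.x[2:]));print(o.fun.reshape(-1,2))
    p=o.x
    for n,X in dict(spine=(0,0,64),blue=(60,-179,52)).items(): print(n,W(p,[X]))
    print('orange',LF(p,[(-60,-179,0),(-60,-200,0)],p[3]))
E
python3 fit.py
```

```text
[ 0.562   0.0078 -0.3402 -0.0107] [-19.4927  -0.6104]
[[-0.3813 -0.9319]
 [-1.6867 -1.0562]
 [ 0.5243 -0.2603]
 [ 0.1173 -0.0042]
 [-0.2947  0.3212]
 [-1.2094  0.2014]
 [ 0.2809 -0.2994]
 [-0.5194 -0.0439]
 [ 0.3879 -0.9481]
 [-0.1979 -0.081 ]
 [-1.0809 -1.9672]
 [-0.1089  0.737 ]
 [-0.373  -0.7216]
 [ 1.2792 -1.3677]
 [-0.7134 -0.4377]
 [-0.8838  1.442 ]
 [-1.4208  0.5214]]
spine [[0.562  0.0078 0.064 ]]
blue [[ 0.5588 -0.1809  0.052 ]]
orange [[ 0.4457 -0.1409  0.0621]
 [ 0.4387 -0.1607  0.0619]]
```

```bash
python3 - <<'E'
from rig import sensors,cams,ticket,r
print(type(r),[ (a,getattr(r,a)) for a in dir(r) if not a.startswith('__')])
print(dir(sensors)[-12:],dir(cams)[-6:],dir(ticket)[-6:])
E
python3 -m handwheel --help 2>&1 | head -20
```

```text
<class 'host.Robot'> [('IKError', <class 'rig.IKError'>), ('tips_ahead', 0.014)]
['__module__', '__ne__', '__new__', '__reduce__', '__reduce_ex__', '__repr__', '__setattr__', '__sizeof__', '__str__', '__subclasshook__', '__weakref__', 'read_state'] ['__sizeof__', '__str__', '__subclasshook__', '__weakref__', 'get_calibration', 'snapshot'] ['__setattr__', '__sizeof__', '__str__', '__subclasshook__', '__weakref__', 'job_done']
invalid input: not JSON, or not a number
```

```bash
python3 -m handwheel '[{"translation":[35,80,10],"delta_rot":[0,0,7],"gripper":1},{"translation":[70,160,20],"delta_rot":[0,0,14],"gripper":1},{"translation":[104,244,31],"delta_rot":[0,0,21],"gripper":1},{"translation":[104,244,31],"delta_rot":[0,0,28],"gripper":1},{"translation":[104,244,31],"delta_rot":[0,0,35],"gripper":1},{"translation":[104,244,31],"delta_rot":[0,0,42],"gripper":1},{"translation":[104,244,31],"delta_rot":[0,0,48.2],"gripper":1},{"translation":[104,244,31],"delta_rot":[0,0,48.2],"gripper":1},{"translation":[104,244,31],"delta_rot":[0,0,48.2],"gripper":1}]'
cat > st.py <<'E'
from h import *
s=sensors.read_state()
m=R.from_quat(s['tcp_rot']).as_matrix()
B=np.array([[.9427,.3337,0],[-.3337,.9427,0],[0,0,1]]).T # rows book axes
o=np.array([.562,.0078,0])
tip=s['eef_pos']+.014*m[:,2]
print('t',s['t'],'q',s['qpos'],'\ntcp',s['eef_pos'],'book tip mm',1000*B@(tip-o),'\nbook toolx',B@m[:,0],'toolz',B@m[:,2],'F',s['contact_force'],'Fb',B@s['contact_force'],'g',s['grip_width'])
E
python3 st.py
```

```text
t: 0.9
eef_pos: [0.3602, -0.38, 0.2508]
tcp_rot: [0.986, -0.169, 0.0, 0.0]
contact_force: [-0.0, -0.6, 0.1]
grip_width: 0.397
t 0.9 q [ 0.8501  0.158  -0.1796  1.8966  0.0319  1.0892  0.318 ] 
tcp [ 0.3602 -0.38    0.2508] book tip mm [ -60.8279 -432.9649  236.7713] 
book toolx [1.     0.0003 0.0004] toolz [ 0.0004 -0.0003 -1.    ] F [-0.0379 -0.6298  0.1302] Fb [ 0.1744 -0.6064  0.1302] g 0.3974598271606359
```

```bash
python3 -m handwheel '[{"translation":[0,0,0],"delta_rot":[6.6,-2.3,0],"gripper":1},{"translation":[0,0,0],"delta_rot":[13.2,-4.7,0],"gripper":1},{"translation":[0,0,0],"delta_rot":[19.8,-7,0],"gripper":1},{"translation":[0,0,0],"delta_rot":[26.4,-9.35,0],"gripper":1},{"translation":[0,0,0],"delta_rot":[33,-11.7,0],"gripper":1},{"translation":[0,0,0],"delta_rot":[39.6,-14,0],"gripper":1},{"translation":[0,0,0],"delta_rot":[47.1,-16.7,0],"gripper":1},{"translation":[0,0,0],"delta_rot":[47.1,-16.7,0],"gripper":1}]'; python3 st.py
```

```text
t: 1.57
eef_pos: [0.3567, -0.3834, 0.2464]
tcp_rot: [0.89, -0.158, 0.071, -0.421]
contact_force: [-1.2, 1.0, -0.9]
grip_width: 0.004
t 1.5667 q [ 1.2002  0.5516 -0.1627  1.6391 -0.5536  1.593   0.857 ] 
tcp [ 0.3567 -0.3834  0.2464] book tip mm [ -62.9521 -426.4622  237.5481] 
book toolx [ 1.     -0.0087 -0.007 ] toolz [ 0.0023  0.7724 -0.6352] F [-1.2097  1.0411 -0.8961] Fb [-1.4878  0.5778 -0.8961] g 0.0036155182161616787
```

```bash
python3 - <<'E'
from h import *
s=sensors.read_state();c=cams.get_calibration('wrist')
C=-np.array(c['R']).T@c['t'];m=R.from_quat(s['tcp_rot']).as_matrix()
print('cam in tool',m.T@(C-s['eef_pos']))
E
python3 -m handwheel '[{"translation":[9,25,-33],"delta_rot":[0,0,0],"gripper":1},{"translation":[18,50,-66],"delta_rot":[0,0,0],"gripper":1},{"translation":[27,76,-100],"delta_rot":[0,0,0],"gripper":1},{"translation":[36,102,-134],"delta_rot":[0,0,0],"gripper":1},{"translation":[45,127,-168],"delta_rot":[0,0,0],"gripper":1},{"translation":[54,152.7,-202],"delta_rot":[0,0,0],"gripper":1},{"translation":[54,152.7,-202],"delta_rot":[0,0,0],"gripper":1}]'; python3 st.py
python3 - <<'E'
from h import *
snap('scene','s1',(100,120,340,300),3);snap('wrist','w1')
E
```

```text
cam in tool [-0.0003 -0.0707 -0.1646]
t: 2.15
eef_pos: [0.4129, -0.2233, 0.045]
tcp_rot: [0.893, -0.154, 0.069, -0.418]
contact_force: [-1.2, 0.4, -0.1]
grip_width: 0.006
t 2.15 q [ 1.0694  0.7018 -0.2628  1.9734 -0.6669  1.0734  0.9914] 
tcp [ 0.4129 -0.2233  0.045 ] book tip mm [ -63.4982 -256.8988   35.9689] 
book toolx [ 1.      0.0016 -0.0055] toolz [-0.0048  0.7669 -0.6418] F [-1.1601  0.4158 -0.1066] Fb [-1.2324  0.0049 -0.1066] g 0.005516593583124606
```

View pics/s1.png

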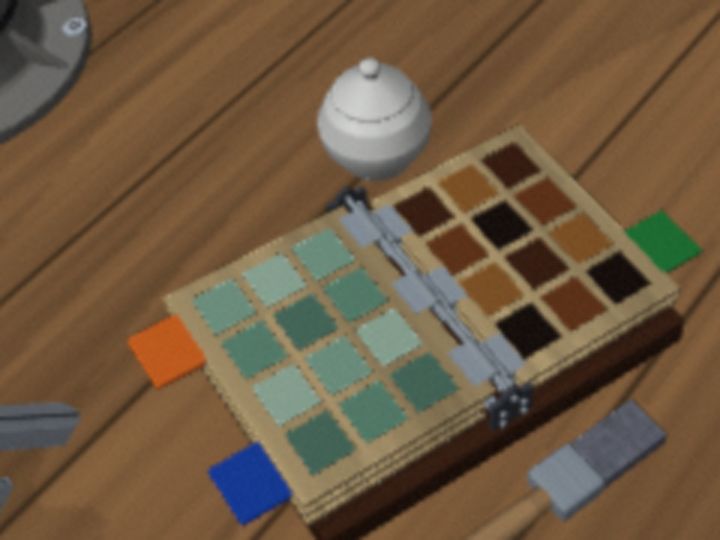

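View pics/w1.png

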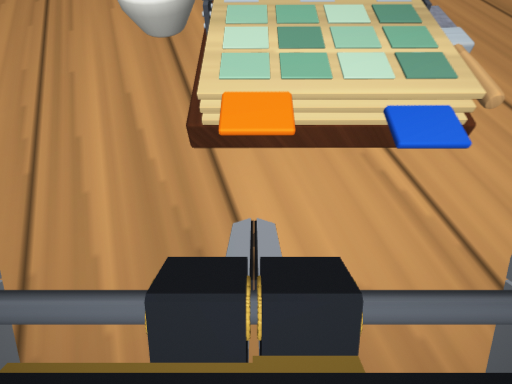

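```bash
python3 - <<'E'
from h import *
from fit import W,LF
p=[.562,.0078,-.3402,-.0107]
c=cams.get_calibration('wrist')
print(proj(c,LF(p,[(-85,-200,3),(-35,-200,3),(-35,-165,3),(-85,-165,3)],0.0)))
print(proj(c,W(p,[(35,-200,55),(85,-200,55),(103,-162,67),(-103,-162,67)])))
E
```

```text
[[217.9561 130.2055]
 [295.1686 129.9874]
 [291.278   95.9916]
 [221.1801  96.2054]]
[[396.5754 142.9388]
 [470.4251 142.7367]
 [483.266   92.777 ]
 [196.4072  93.6571]]
```

```bash
python3 -m handwheel '[{"translation":[0,0,-13],"delta_rot":[0,0,0],"gripper":1},{"translation":[8,22,-13],"delta_rot":[0,0,0],"gripper":1},{"translation":[16,44,-13],"delta_rot":[0,0,0],"gripper":1},{"translation":[22,60,-13],"delta_rot":[0,0,0],"gripper":1},{"translation":[26,73,-13],"delta_rot":[0,0,0],"gripper":1},{"translation":[26,73,-13],"delta_rot":[0,0,0],"gripper":1}]'; python3 st.py
python3 - <<'E'
from h import *
snap('scene','s2',(100,120,340,300),3);snap('wrist','w2')
E
```

```text
t: 2.75
eef_pos: [0.4404, -0.154, 0.0361]
tcp_rot: [0.893, -0.153, 0.072, -0.416]
contact_force: [0.5, 0.3, -0.3]
grip_width: 0.005
t 2.75 q [ 1.0065  0.6908 -0.3289  2.0606 -0.7533  0.9464  0.9893] 
tcp [ 0.4404 -0.154   0.0361] book tip mm [ -60.5915 -182.3801   27.109 ] 
book toolx [1.     0.0006 0.001 ] toolz [ 0.0002  0.7655 -0.6434] F [ 0.5242  0.3088 -0.3295] Fb [ 0.3911  0.466  -0.3295] g 0.004561788182899323
```

View pics/s2.png

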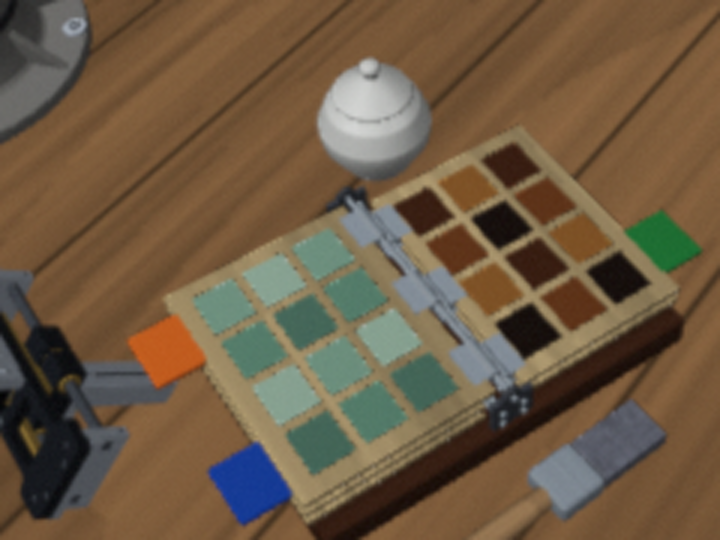

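View pics/w2.png

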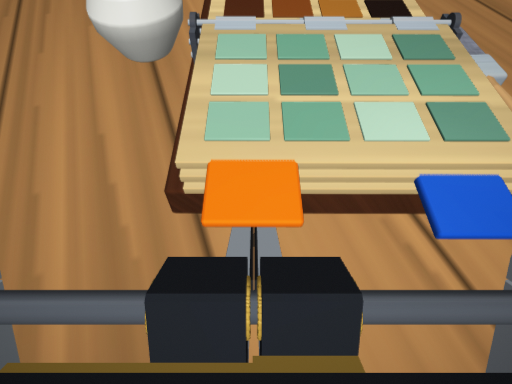

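```bash
cat > plan.py <<'E'
from h import *
p=[.562,.0078,-.3402]
cb,sb=np.cos(p[2]),np.sin(p[2])
def wp(th,x=-60.5,push=0,rC=176):
    t=np.radians(th); u=lambda r,h:np.array([-r*np.cos(t)+h*np.sin(t),64+r*np.sin(t)+h*np.cos(t)])
    a=np.radians(40) if th<=130 else np.radians(40+th-130)
    d=np.array([np.cos(a),-np.sin(a)]);n=np.array([np.sin(a),np.cos(a)])
    if th<=40: tip=u(200,-3)+22*d-8*n
    elif th<=50: tip=u(178,-3)-8*n
    elif th<=130: 
        r=178+(rC+8-178)*(th-50)/80; tip=u(r,-3)-8*n
    else: tip=u(rC,-3)
    tcp=tip-14*d+push*d
    X=np.array([x,*tcp])
    return np.array([1000*p[0]+cb*X[0]-sb*X[1],1000*p[1]+sb*X[0]+cb*X[1],X[2]]),np.degrees(a)
if __name__=="__main__":
    import sys
    a=[float(v) for v in sys.argv[1:4]]  # start cmd tcp
    ths=np.arange(float(sys.argv[4]),float(sys.argv[5])+.1,float(sys.argv[6]))
    for th in ths:
        w,an=wp(th); print(th,np.round(w-a,1),'tilt',round(an,1))
E
python3 plan.py 440.4 -154 36.1 0 44 4
```

```text
0.0 [-1.8 -5.6 13.6] tilt 40.0
4.0 [-1.7 -5.4 27.6] tilt 40.0
8.0 [-1.3 -4.2 41.5] tilt 40.0
12.0 [-0.6 -2.1 55.3] tilt 40.0
16.0 [ 0.5  0.9 68.9] tilt 40.0
20.0 [ 1.8  4.8 82.2] tilt 40.0
24.0 [ 3.5  9.5 95.2] tilt 40.0
28.0 [  5.5  15.1 107.9] tilt 40.0
32.0 [  7.8  21.5 120.1] tilt 40.0
36.0 [ 10.3  28.7 131.8] tilt 40.0
40.0 [ 13.1  36.7 142.9] tilt 40.0
44.0 [ 15.9  44.4 152.3] tilt 40.0
```

```bash
python3 -m handwheel '[{"translation":[-1.8,-5.6,13],"delta_rot":[0,0,0],"gripper":1},{"translation":[-1.8,-5.5,20],"delta_rot":[0,0,0],"gripper":1},{"translation":[-1.7,-5.4,27],"delta_rot":[0,0,0],"gripper":1},{"translation":[-1.5,-5,34],"delta_rot":[0,0,0],"gripper":1},{"translation":[-1.3,-4.2,41],"delta_rot":[0,0,0],"gripper":1},{"translation":[-0.6,-2,55],"delta_rot":[0,0,0],"gripper":1},{"translation":[0.5,0.9,69],"delta_rot":[0,0,0],"gripper":1}]'; python3 st.py
python3 - <<'E'
from h import *
snap('scene','s3',(100,120,340,300),3);snap('wrist','w3')
E
```

```text
t: 3.43
eef_pos: [0.4401, -0.1564, 0.1045]
tcp_rot: [0.894, -0.155, 0.072, -0.415]
contact_force: [-3.0, -6.5, 0.0]
grip_width: 0.006
t 3.4333 q [ 1.0083  0.563  -0.3259  2.0561 -0.7435  1.0506  0.9045] 
tcp [ 0.4401 -0.1564  0.1045] book tip mm [ -60.0844 -184.8277   95.4266] 
book toolx [ 1.     -0.0039  0.0003] toolz [ 0.0032  0.764  -0.6452] F [-3.0194 -6.4552  0.0086] Fb [-0.6922 -7.0929  0.0086] g 0.005541942685542131
```

View pics/s3.png

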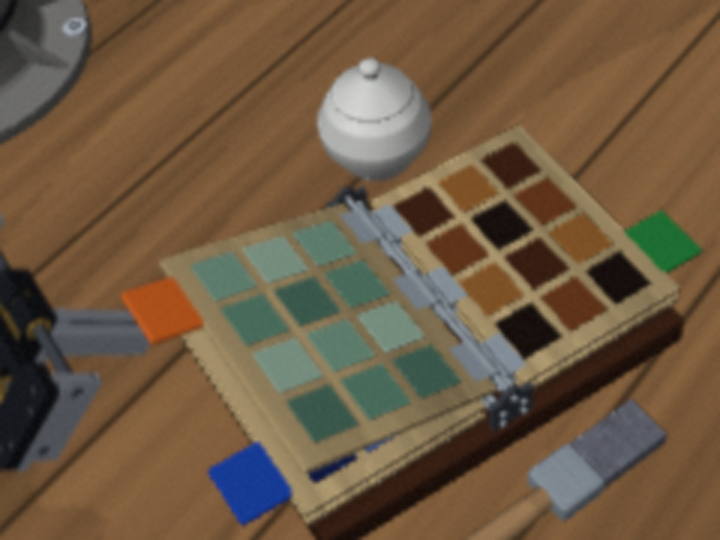

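View pics/w3.png

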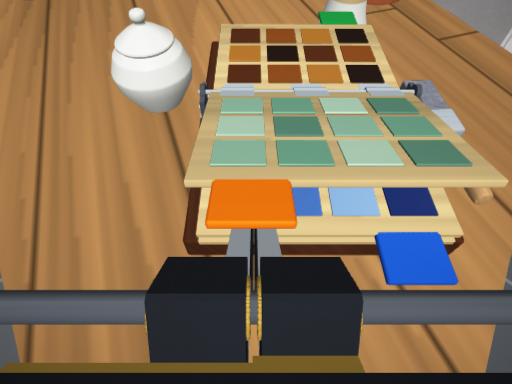

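```bash
python3 -m handwheel '[{"translation":[1.3,3.9,13.3],"delta_rot":[0,0,0],"gripper":1},{"translation":[3,8.6,26.2],"delta_rot":[0,0,0],"gripper":1},{"translation":[5,14.2,38.9],"delta_rot":[0,0,0],"gripper":1},{"translation":[7.3,20.6,51.1],"delta_rot":[0,0,0],"gripper":1},{"translation":[9.8,27.8,62.8],"delta_rot":[0,0,0],"gripper":1},{"translation":[12.6,35.8,73.9],"delta_rot":[0,0,0],"gripper":1},{"translation":[15.4,43.5,83.3],"delta_rot":[0,0,0],"gripper":1}]'; python3 st.py
python3 plan.py 455.8 -110.5 188.3 44 132 4
python3 - <<'E'
from h import *
snap('scene','s4',(100,100,340,280),3);snap('wrist','w4')
E
```

```text
t: 4.12
eef_pos: [0.4561, -0.1103, 0.1887]
tcp_rot: [0.893, -0.154, 0.072, -0.416]
contact_force: [0.2, -4.7, -1.4]
grip_width: 0.004
t 4.1167 q [ 0.9649  0.3981 -0.3674  2.0716 -0.7859  1.1252  0.7742] 
tcp [ 0.4561 -0.1103  0.1887] book tip mm [ -60.4211 -136.0141  179.7021] 
book toolx [ 1.     -0.0013  0.0005] toolz [ 0.0013  0.7654 -0.6435] F [ 0.2287 -4.7065 -1.3662] Fb [ 1.7862 -4.3605 -1.3662] g 0.003989606035602669
44.0 [0.5 0.9 0.1] tilt 40.0
48.0 [3.4 9.1 8.8] tilt 40.0
52.0 [ 6.5 17.9 17.1] tilt 40.0
56.0 [ 9.7 27.1 24.8] tilt 40.0
60.0 [13.2 36.8 31.9] tilt 40.0
64.0 [16.8 47.  38.2] tilt 40.0
68.0 [20.5 57.6 43.7] tilt 40.0
72.0 [24.4 68.5 48.5] tilt 40.0
76.0 [28.4 79.7 52.4] tilt 40.0
80.0 [32.4 91.2 55.6] tilt 40.0
84.0 [ 36.6 102.9  57.8] tilt 40.0
88.0 [ 40.8 114.8  59.2] tilt 40.0
92.0 [ 45.  126.7  59.7] tilt 40.0
96.0 [ 49.2 138.6  59.3] tilt 40.0
100.0 [ 53.4 150.5  58.1] tilt 40.0
104.0 [ 57.6 162.3  55.9] tilt 40.0
108.0 [ 61.7 174.   52.9] tilt 40.0
112.0 [ 65.8 185.4  49. ] tilt 40.0
116.0 [ 69.7 196.6  44.3] tilt 40.0
120.0 [ 73.6 207.5  38.8] tilt 40.0
124.0 [ 77.3 217.9  32.4] tilt 40.0
128.0 [ 80.9 228.   25.3] tilt 40.0
132.0 [ 84.2 237.6  17.9] tilt 42.0
```

View pics/s4.png

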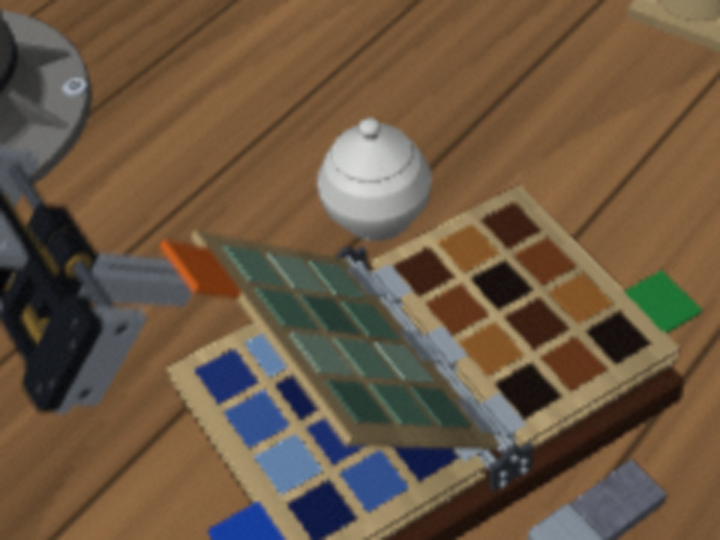

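View pics/w4.png

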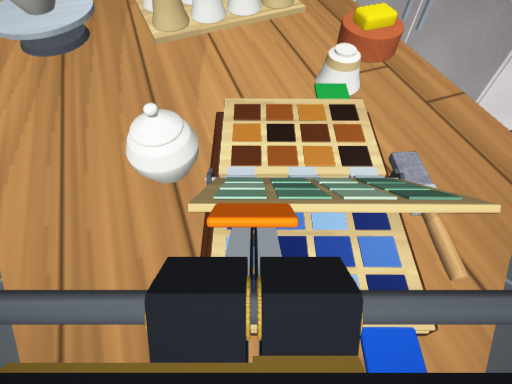

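```bash
python3 -m handwheel '[{"translation":[3.4,9.1,8.8],"delta_rot":[0,0,0],"gripper":1},{"translation":[6.5,17.9,17.1],"delta_rot":[0,0,0],"gripper":1},{"translation":[9.7,27.1,24.8],"delta_rot":[0,0,0],"gripper":1},{"translation":[13.2,36.8,31.9],"delta_rot":[0,0,0],"gripper":1},{"translation":[16.8,47,38.2],"delta_rot":[0,0,0],"gripper":1},{"translation":[20.5,57.6,43.7],"delta_rot":[0,0,0],"gripper":1},{"translation":[24.4,68.5,48.5],"delta_rot":[0,0,0],"gripper":1},{"translation":[28.4,79.7,52.4],"delta_rot":[0,0,0],"gripper":1},{"translation":[32.4,91.2,55.6],"delta_rot":[0,0,0],"gripper":1},{"translation":[36.6,102.9,57.8],"delta_rot":[0,0,0],"gripper":1}]'; python3 st.py
python3 - <<'E'
from h import *
snap('scene','s5',(100,80,340,260),3);snap('wrist','w5')
E
```

```text
t: 5.05
eef_pos: [0.4927, -0.0064, 0.2459]
tcp_rot: [0.893, -0.154, 0.072, -0.416]
contact_force: [-0.4, -2.3, -2.3]
grip_width: 0.004
t 5.05 q [ 0.8453  0.2661 -0.4622  2.1054 -0.8924  1.0723  0.6124] 
tcp [ 0.4927 -0.0064  0.2459] book tip mm [-60.6024 -25.7841 236.9122] 
book toolx [ 1.     -0.0005 -0.    ] toolz [ 0.0003  0.7658 -0.6431] F [-0.4083 -2.2935 -2.2664] Fb [ 0.3804 -2.2984 -2.2664] g 0.004446475460646198
```

View pics/s5.png

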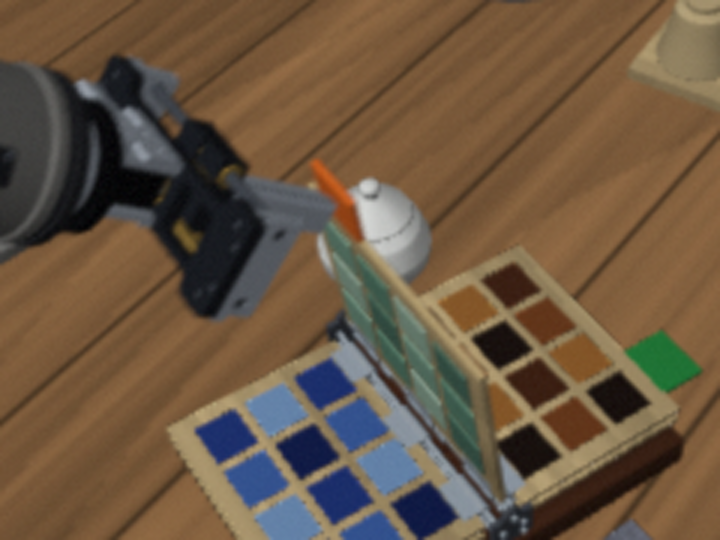

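View pics/w5.png

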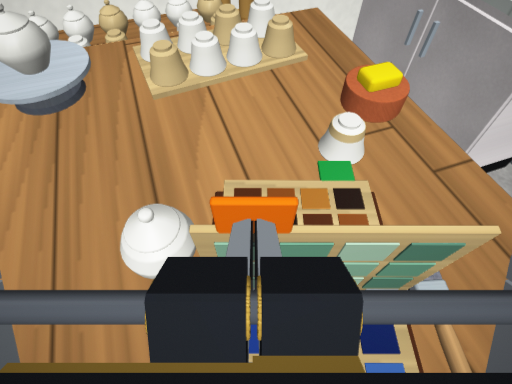

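```bash
cat > plan2.py <<'E'
from plan import *
def wp2(th,x=-60.5,rc=184):
    t=np.radians(th); u=lambda r,h:np.array([-r*np.cos(t)+h*np.sin(t),64+r*np.sin(t)+h*np.cos(t)])
    a0=40+50*(th-84)/96; a=np.radians(a0)
    d=np.array([np.cos(a),-np.sin(a)]);n=np.array([np.sin(a),np.cos(a)])
    rr=181+3*min(1,(th-84)/30)
    tip=u(rr,-3)-8*n; tcp=tip-14*d; X=np.array([x,*tcp])
    return np.array([1000*p[0]+cb*X[0]-sb*X[1],1000*p[1]+sb*X[0]+cb*X[1],X[2]]),a0
import sys
a=np.array([float(v) for v in sys.argv[1:4]]);A0=float(sys.argv[4])
for th in np.arange(float(sys.argv[5]),float(sys.argv[6])+.1,float(sys.argv[7])):
    w,a0=wp2(th); D=-(a0-A0); print(th,np.round(w-a,1),np.round([D*.9427,-D*.3337,0],1))
E
python3 plan2.py 492.4 -7.6 246.1 40 84 180 4
```

```text
84.0 [-0.  -0.   0.5] [-0.  0.  0.]
88.0 [ 4.2 11.9  2.5] [-2.   0.7  0. ]
92.0 [ 8.5 24.   3.7] [-3.9  1.4  0. ]
96.0 [12.8 36.2  4. ] [-5.9  2.1  0. ]
100.0 [17.1 48.3  3.4] [-7.9  2.8  0. ]
104.0 [21.3 60.4  1.9] [-9.8  3.5  0. ]
108.0 [25.6 72.3 -0.5] [-11.8   4.2   0. ]
112.0 [29.7 84.1 -3.8] [-13.7   4.9   0. ]
116.0 [33.8 95.5 -8.1] [-15.7   5.6   0. ]
120.0 [ 37.7 106.6 -13.4] [-17.7   6.3   0. ]
124.0 [ 41.5 117.2 -19.6] [-19.6   7.    0. ]
128.0 [ 45.1 127.4 -26.4] [-21.6   7.6   0. ]
132.0 [ 48.5 137.1 -34. ] [-23.6   8.3   0. ]
136.0 [ 51.8 146.3 -42.3] [-25.5   9.    0. ]
140.0 [ 54.8 154.9 -51.3] [-27.5   9.7   0. ]
144.0 [ 57.6 162.9 -60.8] [-29.5  10.4   0. ]
148.0 [ 60.2 170.2 -70.9] [-31.4  11.1   0. ]
152.0 [ 62.5 176.8 -81.5] [-33.4  11.8   0. ]
156.0 [ 64.6 182.7 -92.6] [-35.4  12.5   0. ]
160.0 [  66.4  187.8 -104. ] [-37.3  13.2   0. ]
164.0 [  68.   192.2 -115.8] [-39.3  13.9   0. ]
168.0 [  69.3  195.7 -127.9] [-41.2  14.6   0. ]
172.0 [  70.2  198.5 -140.1] [-43.2  15.3   0. ]
176.0 [  70.9  200.4 -152.6] [-45.2  16.    0. ]
180.0 [  71.3  201.5 -165.1] [-47.1  16.7   0. ]
```

```bash
python3 -m handwheel '[{"translation":[4.2,11.9,2.5],"delta_rot":[-2,0.7,0],"gripper":1},{"translation":[8.5,24,3.7],"delta_rot":[-3.9,1.4,0],"gripper":1},{"translation":[12.8,36.2,4],"delta_rot":[-5.9,2.1,0],"gripper":1},{"translation":[17.1,48.3,3.4],"delta_rot":[-7.9,2.8,0],"gripper":1},{"translation":[21.3,60.4,1.9],"delta_rot":[-9.8,3.5,0],"gripper":1},{"translation":[25.6,72.3,-0.5],"delta_rot":[-11.8,4.2,0],"gripper":1},{"translation":[29.7,84.1,-3.8],"delta_rot":[-13.7,4.9,0],"gripper":1},{"translation":[33.8,95.5,-8.1],"delta_rot":[-15.7,5.6,0],"gripper":1},{"translation":[37.7,106.6,-13.4],"delta_rot":[-17.7,6.3,0],"gripper":1},{"translation":[41.5,117.2,-19.6],"delta_rot":[-19.6,7,0],"gripper":1}]'; python3 st.py
python3 - <<'E'
from h import *
snap('scene','s6',(100,80,340,260),3);snap('wrist','w6')
E
python3 plan2.py 533.9 109.6 226.5 60.83 124 180 4
```

```text
t: 5.98
eef_pos: [0.5342, 0.1099, 0.226]
tcp_rot: [0.954, -0.165, 0.042, -0.247]
contact_force: [-1.3, -1.3, -0.2]
grip_width: 0.007
t 5.9833 q [ 0.4603  0.1889 -0.5391  2.0445 -0.5259  0.797  -0.0563] 
tcp [0.5342 0.1099 0.226 ] book tip mm [-60.2634  93.801  213.7471] 
book toolx [ 1.     -0.0012 -0.0003] toolz [ 0.0003  0.486  -0.8739] F [-1.2743 -1.3282 -0.1998] Fb [-0.7581 -1.6773 -0.1998] g 0.006866255341020653
124.0 [-0.  0.  0.] [-0.  0.  0.]
128.0 [ 3.6 10.2 -6.8] [-2.   0.7  0. ]
132.0 [  7.   19.9 -14.4] [-3.9  1.4  0. ]
136.0 [ 10.3  29.1 -22.7] [-5.9  2.1  0. ]
140.0 [ 13.3  37.7 -31.7] [-7.9  2.8  0. ]
144.0 [ 16.1  45.7 -41.2] [-9.8  3.5  0. ]
148.0 [ 18.7  53.  -51.3] [-11.8   4.2   0. ]
152.0 [ 21.   59.6 -61.9] [-13.8   4.9   0. ]
156.0 [ 23.1  65.5 -73. ] [-15.7   5.6   0. ]
160.0 [ 24.9  70.6 -84.4] [-17.7   6.3   0. ]
164.0 [ 26.5  75.  -96.2] [-19.6   7.    0. ]
168.0 [  27.8   78.5 -108.3] [-21.6   7.6   0. ]
172.0 [  28.7   81.3 -120.5] [-23.6   8.3   0. ]
176.0 [  29.4   83.2 -133. ] [-25.5   9.    0. ]
180.0 [  29.8   84.3 -145.5] [-27.5   9.7   0. ]
```

View pics/s6.png

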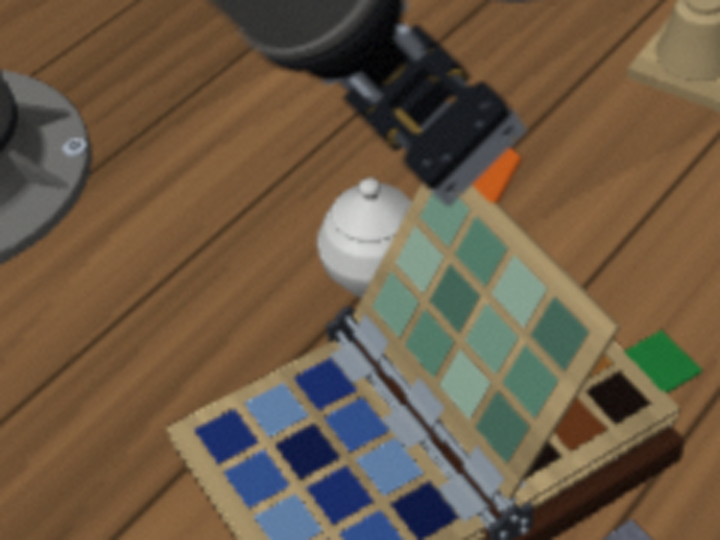

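View pics/w6.png

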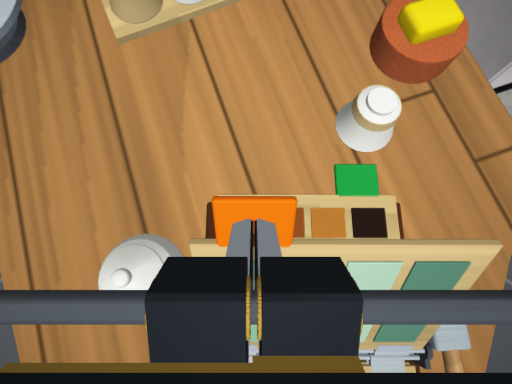

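```bash
python3 -m handwheel '[{"translation":[3.6,10.2,-6.8],"delta_rot":[-2,0.7,0],"gripper":1},{"translation":[7,19.9,-14.4],"delta_rot":[-3.9,1.4,0],"gripper":1},{"translation":[10.3,29.1,-22.7],"delta_rot":[-5.9,2.1,0],"gripper":1},{"translation":[13.3,37.7,-31.7],"delta_rot":[-7.9,2.8,0],"gripper":1},{"translation":[16.1,45.7,-41.2],"delta_rot":[-9.8,3.5,0],"gripper":1},{"translation":[18.7,53,-51.3],"delta_rot":[-11.8,4.2,0],"gripper":1},{"translation":[21,59.6,-61.9],"delta_rot":[-13.8,4.9,0],"gripper":1},{"translation":[23.1,65.5,-73],"delta_rot":[-15.7,5.6,0],"gripper":1},{"translation":[24.9,70.6,-84.4],"delta_rot":[-17.7,6.3,0],"gripper":1}]'; python3 st.py
python3 - <<'E'
from h import *
snap('scene','s7',(100,80,340,260),3);snap('wrist','w7')
E
python3 plan2.py 558.8 180.2 142.1 79.58 160 182 2
```

```text
t: 6.83
eef_pos: [0.5589, 0.1793, 0.141]
tcp_rot: [0.981, -0.17, 0.014, -0.088]
contact_force: [0.6, -0.7, 2.0]
grip_width: 0.007
t 6.8333 q [ 0.0135  0.3514 -0.4221  1.9426  0.0081  0.7588 -0.7253] 
tcp [0.5589 0.1793 0.141 ] book tip mm [-60.1696 163.1431 127.2647] 
book toolx [ 1.     -0.0022 -0.002 ] toolz [-0.0016  0.1785 -0.9839] F [ 0.6039 -0.7247  2.0378] Fb [ 0.8111 -0.4817  2.0378] g 0.006539488860819757
160.0 [ 0.  0. -0.] [-0.  0.  0.]
162.0 [ 0.9  2.3 -5.9] [-1.   0.3  0. ]
164.0 [  1.6   4.4 -11.8] [-2.   0.7  0. ]
166.0 [  2.3   6.2 -17.8] [-2.9  1.   0. ]
168.0 [  2.9   7.9 -23.9] [-3.9  1.4  0. ]
170.0 [  3.4   9.4 -30. ] [-4.9  1.7  0. ]
172.0 [  3.8  10.7 -36.1] [-5.9  2.1  0. ]
174.0 [  4.2  11.7 -42.3] [-6.9  2.4  0. ]
176.0 [  4.5  12.6 -48.6] [-7.9  2.8  0. ]
178.0 [  4.7  13.3 -54.8] [-8.8  3.1  0. ]
180.0 [  4.9  13.7 -61.1] [-9.8  3.5  0. ]
182.0 [  5.   13.9 -67.4] [-10.8   3.8   0. ]
```

View pics/s7.png

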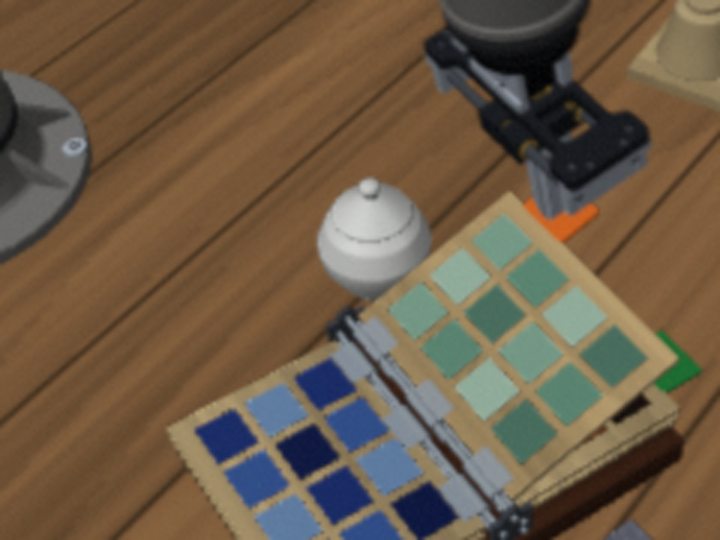

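View pics/w7.png

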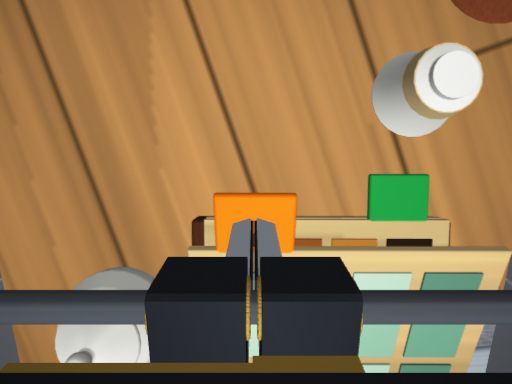

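Continue to 176°, then a slow final press.

```bash
python3 -m handwheel '[{"translation":[0.9,2.3,-5.9],"delta_rot":[-1,0.3,0],"gripper":1},{"translation":[1.6,4.4,-11.8],"delta_rot":[-2,0.7,0],"gripper":1},{"translation":[2.3,6.2,-17.8],"delta_rot":[-2.9,1,0],"gripper":1},{"translation":[2.9,7.9,-23.9],"delta_rot":[-3.9,1.4,0],"gripper":1},{"translation":[3.4,9.4,-30],"delta_rot":[-4.9,1.7,0],"gripper":1},{"translation":[3.8,10.7,-36.1],"delta_rot":[-5.9,2.1,0],"gripper":1},{"translation":[4.2,11.7,-42.3],"delta_rot":[-6.9,2.4,0],"gripper":1},{"translation":[4.4,12.3,-46],"delta_rot":[-8,2.8,0],"gripper":1},{"translation":[4.5,12.8,-50],"delta_rot":[-8.8,3.1,0],"gripper":1},{"translation":[4.7,13.3,-54],"delta_rot":[-9.8,3.5,0],"gripper":1}]'; python3 st.py
python3 -m handwheel '[{"translation":[0,0,-2],"delta_rot":[0,0,0],"gripper":1},{"translation":[0,0,-4],"delta_rot":[0,0,0],"gripper":1},{"translation":[0,0,-6],"delta_rot":[0,0,0],"gripper":1},{"translation":[0,0,-6],"delta_rot":[0,0,0],"gripper":1}]'; python3 st.py
```

```text
t: 7.77
eef_pos: [0.5634, 0.1937, 0.0872]
tcp_rot: [0.985, -0.17, -0.001, 0.001]
contact_force: [1.2, 0.3, 0.8]
grip_width: 0.004
t 7.7667 q [-0.182   0.4682 -0.3274  1.8803  0.1988  0.8272 -0.9535] 
tcp [0.5634 0.1937 0.0872] book tip mm [-60.7065 175.699   73.2182] 
book toolx [ 1.     -0.0011 -0.0015] toolz [-0.0015 -0.002  -1.    ] F [1.1516 0.3189 0.7911] Fb [0.9792 0.6849 0.7911] g 0.003611128574973617
t: 8.1
eef_pos: [0.5634, 0.1935, 0.0814]
tcp_rot: [0.985, -0.17, -0.001, -0.0]
contact_force: [0.0, 0.2, 0.2]
grip_width: 0.006
t 8.1 q [-0.182   0.4751 -0.3262  1.8849  0.2015  0.8146 -0.9554] 
tcp [0.5634 0.1935 0.0814] book tip mm [-60.6521 175.5405  67.4447] 
book toolx [ 1.     -0.0014 -0.0015] toolz [-0.0015 -0.0001 -1.    ] F [0.0461 0.2207 0.2159] Fb [-0.0302  0.2234  0.2159] g 0.005781162728443691
```

```bash
python3 -m handwheel '[{"translation":[0,0,-1],"delta_rot":[0,0,0],"gripper":1},{"translation":[0,0,-2],"delta_rot":[0,0,0],"gripper":1},{"translation":[0,0,-2],"delta_rot":[0,0,0],"gripper":1}]'; python3 st.py | tail -1
python3 - <<'E'
from h import *
snap('scene','s8',(180,100,380,250),4);snap('wrist','w8')
E
```

```text
t: 8.35
eef_pos: [0.5636, 0.1934, 0.081]
tcp_rot: [0.985, -0.17, -0.0, 0.0]
contact_force: [-7.0, -1.3, 21.5]
grip_width: 0.001
book toolx [ 1.     -0.0017 -0.0008] toolz [-0.0008 -0.0003 -1.    ] F [-6.9798 -1.3293 21.5068] Fb [-6.1362 -3.5823 21.5068] g 0.0013194521584224779
```

View pics/s8.png

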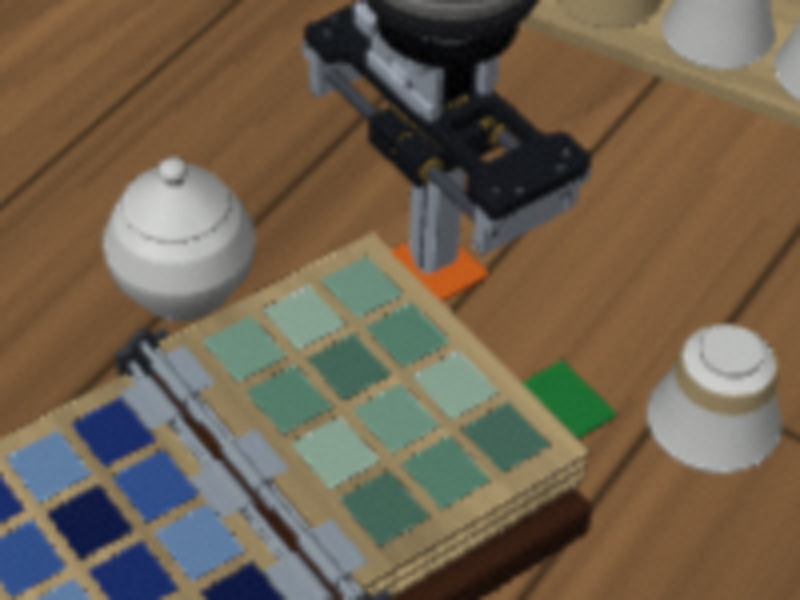

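View pics/w8.png

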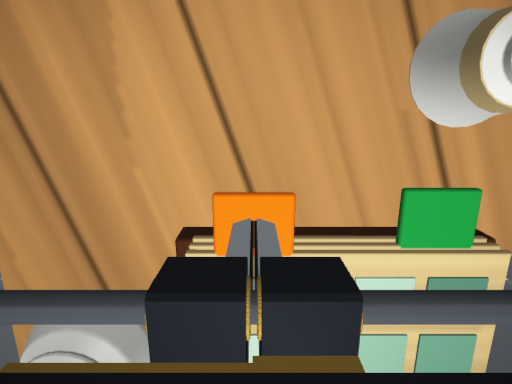

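```bash
python3 -m handwheel '[{"translation":[0,0,1],"delta_rot":[0,0,0],"gripper":1},{"translation":[0,0,3],"delta_rot":[0,0,0],"gripper":1},{"translation":[0,0,8],"delta_rot":[0,0,0],"gripper":1},{"translation":[0,0,25],"delta_rot":[0,0,0],"gripper":1},{"translation":[0,0,50],"delta_rot":[0,0,0],"gripper":1},{"translation":[0,0,80],"delta_rot":[0,0,0],"gripper":1},{"translation":[0,0,110],"delta_rot":[0,0,0],"gripper":1},{"translation":[0,0,110],"delta_rot":[0,0,0],"gripper":1},{"translation":[0,0,110],"delta_rot":[0,0,0],"gripper":1}]'; python3 st.py | tail -1
python3 - <<'E'
from h import *
from fit import W,LF
c=snap('scene','s9',(140,130,340,280),4);cw=snap('wrist','w9');snap('top','t9')
p=[.562,.0078,-.3402]
X=[(-85,-200,-3),(-35,-200,-3),(-103,-162,-3),(103,-162,-3)]
for a in (180,178,176): print(a,((proj(c,LF(p,X,np.radians(a)))-[140,130])*4).round(),proj(cw,LF(p,X,np.radians(a))).round(1))
E
```

```text
t: 9.2
eef_pos: [0.5643, 0.1936, 0.1914]
tcp_rot: [0.985, -0.17, 0.001, -0.001]
contact_force: [-0.5, 0.0, -0.3]
grip_width: 0.004
book toolx [ 1.     -0.0017  0.0011] toolz [ 0.0011  0.0014 -1.    ] F [-0.475   0.0476 -0.3483] Fb [-0.4636 -0.1136 -0.3483] g 0.003726055253920559
180 [[598. 102.]
 [648. 150.]
 [531. 110.]
 [749. 329.]] [[227.2 165.3]
 [281.  165.2]
 [209.4 204.6]
 [424.2 204.1]]
178 [[598.  94.]
 [649. 143.]
 [531. 104.]
 [750. 323.]] [[226.6 166.8]
 [281.7 166.7]
 [208.6 206.5]
 [427.3 206. ]]
176 [[598.  86.]
 [649. 135.]
 [531.  98.]
 [750. 317.]] [[226.  168.6]
 [282.3 168.5]
 [207.8 208.7]
 [430.6 208.2]]
```

View pics/s9.png

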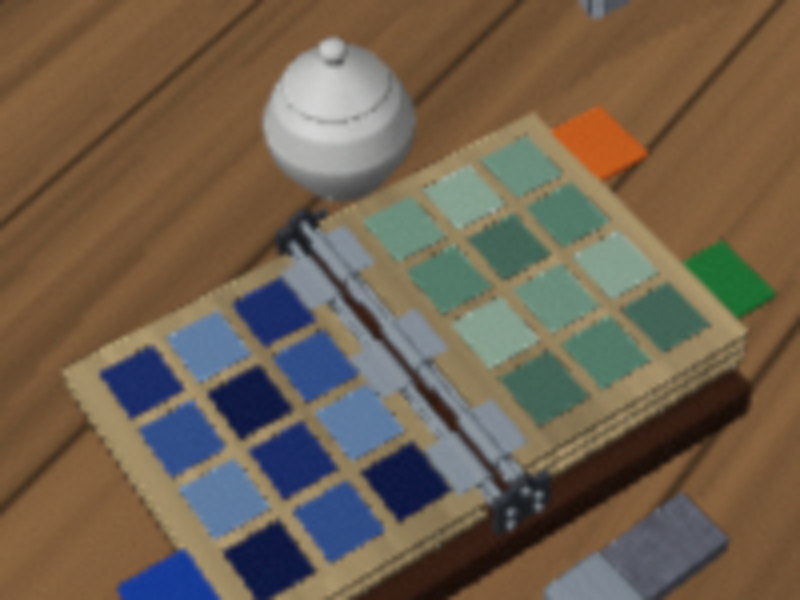

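View pics/w9.png

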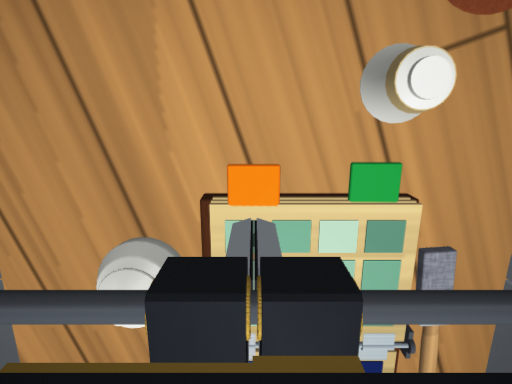

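View pics/t9.png

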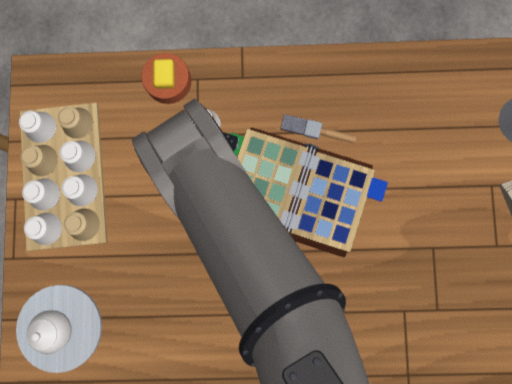

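```bash
python3 - <<'E'
from h import *
a=cv2.imread('pics/scene0.png').astype(int);b=cams.snapshot('scene').astype(int)
d=np.abs(a-b).max(2)
for n,(x0,y0,x1,y1) in dict(jar=(203,137,247,178),bowl=(340,178,380,218),brush=(245,255,325,312),blue=(168,267,198,294)).items(): print(n,d[y0:y1,x0:x1].mean().round(2),(d[y0:y1,x0:x1]>40).mean().round(4))
print(ticket.job_done())
E
```

```text
jar 4.18 0.0094
bowl 3.51 0.0
brush 3.33 0.0033
blue 4.75 0.0074
the job is handed in; nothing more can be done
None
```

The orange-tabbed leaf is turned over and lies flat on the left side. I handed the job in at about 9.3 s on the clock, and no verdict was reported.

I put the shut fingertips under the tab from outside, then followed the leaf's arc at a steady, slow pace, bringing the tool gradually upright. I pressed the leaf straight down on its tab and lifted clear, never gripping it.

**Leaf flat:** when I pressed, the force rose sharply to 21.5 N at a tip height of 67.0 mm, which is the top of a level tab. After the fingers left, the tab and board corners matched the 180° prediction to about 1 px in the scene view. The wrist view agreed to about 1–2 px.

**Other things in place:** comparing the scene pictures before and after, the jar, bowl, brush and blue tab areas show only noise-level differences. The blue-tabbed leaf is still lying.

**Clear of the scene:** the tool ended about 110 mm above the leaf with nothing touching it. The wrist force reading was then under 1 N.

No check failed. The robot arm hid part of the left side in the last top picture, so the final check rests on the scene and wrist views.

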